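# Test the winged safety valve

## Task

Check that the spare safety valve with the two side wings, standing on the organiser's front tier, is not stuck: with the fingertips lightly press the pin on its top down well past half of its travel and keep it down for about a second, then let it spring back up and draw the hand about 10 cm or more away from it. Do not grip, lift or shift the valve, and do not touch the round valve, the weights, the gasket, the bowl or the lid.

Things in the scene. Friction and masses are not known exactly. Their poses are not given: they have to be found in the camera images.
- winged_valve: the valve to test: loose plain-steel valve, 90 g, 48 mm tall. Round collar 38 mm across, 16 mm high, with two flat wings on opposite sides (72 mm tip to tip, 12 mm thick, tops 20 mm up), above it a 28 mm round body up to 32 mm, then an upright spring pin. In any of the front tier's four places, at any yaw, about 91 mm from its neighbours, none taller than 48 mm. Origin: centre of its underside, z up, x along the wings.
- winged_valve_pin_top (a point): centre of the flat top of the winged valve's pin, 48 mm above the valve's underside while the pin is up (about 88 mm above the marble); it moves down with the pin. The pin's cap is 16 mm across and 4 mm thick on a 10 mm stem.
- winged_valve_pin (a joint): how far the winged valve's pin is pressed down, in m: 0 is up, 0.010 its stop; beyond 0.005 is past half. A spring pushes it back up: about 1.2 N starts it, about 5 N holds it at the stop; past the stop it is rigid, and 20 N is too hard. At the stop its top still stands 6 mm above the body.
- round_valve: the other safety valve, plain steel with the same kind of spring pin and also 48 mm tall, but with a plain round collar 42 mm across and no wings; loose, on the front tier. Origin at the centre of its underside, z up. Leave alone.
- round_valve_pin (a joint): how far the round valve's pin is pressed down, in m (0 up, 0.010 at its stop). Leave it up.
- tall_weight: steel pressure-regulator weight: a smooth cylinder with a narrow neck and a small knob on top, no wings and no pin; loose, 36 mm across and 46 mm tall, on the front tier. Origin at the centre of its underside, z up. Leave alone.
- squat_weight: steel pressure-regulator weight: a smooth cylinder with a narrow neck and a small knob on top, no wings and no pin; loose, 50 mm across and 34 mm tall, on the front tier. Origin at the centre of its underside, z up. Leave alone.
- back_weight: steel pressure-regulator weight: a smooth cylinder with a narrow neck and a small knob on top, no wings and no pin; loose, 42 mm across and 42 mm tall, on the back tier. Origin at the centre of its underside, z up. Leave alone.
- gasket: grey silicone gasket ring, 144 mm outside, 122 mm inside, 10 mm high, lying loose on the back tier. Origin at the centre of its underside. Leave alone.
- organiser: fixed clear acrylic organiser of two steps. Origin on the marble under the front tier's centre, x towards the back tier, y along the tiers. Front tier: 90 mm deep, 368 mm wide, surface 40 mm above the marble, four places at y about -137, -46, 46 and 137 mm, parted by 10 mm high dividers. Back tier: x = 45 to 205 mm, surface 90 mm above the marble, 12 mm lips.
- bowl: clear glass bowl, 140 mm across the rim, 65 mm high, loose on the marble left of the organiser. Origin under its centre. Leave alone.
- kadai_lid: round steel pan lid with a knob, 210 mm across, 54 mm high, loose on the marble right of the organiser. Origin under its centre. Leave alone.
Not all that is in view belongs to the job. What is shaped like the winged_valve but blue or red is not meant.

How it is judged:
By the outcome, as a careful person would: the job done as asked, in the order asked, and still so for the second after the job is handed in, with the robot touching nothing.
It also fails if it takes over 38 s, if anything falls off the work surface, if the arm or the gripper's body presses on something with over 40 N, if the wrist force passes 120 N, or if a joint passes its speed limit or range.

## Robot

A 6-joint arm with a two-finger parallel gripper is mounted at the origin on the work surface. World frame = base frame: x ahead of the robot, y to its left, z up, the work surface at z = 0. Lengths are in m, angles in rad, forces in N, time in s.
With the tool pointing down it reaches from about 0.25 to 0.725 m from the base axis. Payload 9.7 kg.
Tool frame: the origin (TCP) lies at the very end of the fingers, on their centre line; the grasp point (between the pads) lies 19 mm behind it (grasp_offset is the distance from the TCP to the grasp point, in m); z points along the fingers, x is the direction in which the jaws open and shut, and the axes are right-handed (so a half turn about z gives the same grasp; the last joint's range is limited). The gripper opens to 85 mm and grips with 20 to 120 N. Pads are 22 mm wide; open, the fingers measure 114 mm over their backs; the gripper's body (76 mm by 85 mm) begins 54 mm behind the grasp point. The pads swing forward as they close: fully open they stand 13 mm farther back than shut.
Start: joints at [1.169, 0.087, 0.176, 1.66, 0, 1.571], TCP at [0.215, 0.506, 0.231] pointing down, gripper open.
Joint ranges: [-3.13, 3.13], [-0.85, 1.81], [-1.15, 1.24], [-2.2, 2.28], [-1.44, 1.52], [-3.14, 3.14]. Speed limits (rad/s): [2.22, 2.22, 2.57, 3.14, 3.14, 3.14].

## Interface

Orientations are given as a unit quaternion [w, x, y, z].
In Python, from plant import * gives the robot as it stands.
- The arm moves only by the tool play_rows, never from a script. Its argument "steps" is text: rows parted by semicolons, each of 7 numbers parted by spaces: the shift along the tool's x, y, z as a fraction of full scale, then the turn, a rotation vector about the tool's x, y, z as a fraction of full scale, then the closure, from -1 (fully open) to 1 (shut). In form: dx dy dz ax ay az grip; .... A call has 1 to 12 rows; each row is the pose to reach, as a shift and turn from the pose measured when the call began, along the tool's axes at that moment; what a row does not reach only later rows make up. Full scale, the value 1, is 300 mm for a shift and 120 degrees for a turn. A row lasts 1/12 s, in which the tool goes at most 41.7 mm and 7.16 degrees, less where a joint would pass 70% of its speed; a pose out of reach is approached as far as the arm can. A call with a number of a shift or a turn outside -1 to 1 is refused whole. A call with a gripper value outside its range is refused whole. The fingers move at their own pace and stop on an object; the grip force is fixed at half the most. Time passes only in rows, so rows that repeat a pose let the fingers close. It gives the time, the measured TCP pose, the force and the opening at its end, in the units of the state.
- observe(): the state, without advancing time (a new reading comes with each control period).
- snapshot(name): name is "side" or "top" or "wrist"; returns the picture (420x560x3 uint8, red, green, blue); there is no depth.
- camera_info(name): a dict with "mtx" (3x3 intrinsics, pixels), "position" and "attitude" of the camera in the world. Camera axes: x right, y up, looking along -z (the intrinsics and any distortion apply to the point x, -y, -z); pixel columns grow to the right and rows downward; lengths in m; the calibration is good to about 2 mm. The wrist camera is an equidistant fisheye: a pixel r from the principal point sees the ray r / f radians off the axis. A picture is of the moment at which its call begins: read the wrist's pose just before it. camera_info takes no time and is no camera call; for the wrist camera it gives the pose at the moment of the call.
- finish_job(): hands the job in, once; it reports no verdict.
The state is a dict: "t": time; "joints": joint angles; "dq": joint speeds; "joint_efforts": joint torques, N m; "tool_pos": TCP position; "ee_rot": TCP orientation; "ft_force": force on the tool from outside, world axes, zero at the start; "torque": the same for the moment, N m; "gripper_width": finger opening in m.
Only numpy, scipy, OpenCV 4.12 (cv2) and the standard library are available. Lean on these libraries where they do the work, as an engineer would, in place of code of your own. Each camera call takes 0.05 s, during which the arm holds its last target.

## Working session

There is one attempt and no reset: what is moved stays moved. The work goes in short steps, Python scripts to look and compute and a tool call to move; the robot and the scene stay as the last step left them, time stands still between calls to the robot, and variables do not carry over. Pictures are saved under pics/ and viewed, and the job is handed in when it is done.

Besides the shell and the picture viewer there is one more tool, called after ">>>" as name(argument=value, ...) on one line, values as JSON. play_rows: Moves the arm, as the interface text tells. Shift numbers are shares of 300 mm and turn numbers shares of 120 degrees, none past 1 either way. Its arguments: {"type":"object","properties":{"steps":{"type":"string"}},"required":["steps"]}

```bash
mkdir -p pics; ls; python3 - <<'E'
from plant import *
import cv2
print(observe())
for n in ("side","top","wrist"):
    print(n,camera_info(n))
    cv2.imwrite(f"pics/{n}0.png",snapshot(n)[:,:,::-1])
E
```

```text
pics
{'t': 0.0, 'joints': array([1.16901593e+00, 8.74455306e-02, 1.75114497e-01, 1.65980228e+00,
       4.83155884e-06, 1.57081196e+00]), 'dq': array([ 0.00013716, -0.00142471,  0.00018224,  0.00084986,  0.00174749,
       -0.00010644]), 'joint_efforts': array([ 6.27530881e-04, -5.20391178e+01,  4.64799142e+01,  1.64874044e-02,
        4.00411045e-05,  3.14685920e-06]), 'tool_pos': array([0.21498728, 0.50598279, 0.23058099]), 'ee_rot': array([ 3.66858215e-04,  8.33987814e-01,  5.51782457e-01, -5.58844531e-04]), 'ft_force': array([-0.15698931, -0.27841395,  0.20685063]), 'torque': array([ 0.06040317, -0.03535856,  0.02301745]), 'gripper_width': 0.08534194817516419}
side {'mtx': array([[411.04779081,   0.        , 280.41551095],
       [  0.        , 411.04779081, 202.65933957],
       [  0.        ,   0.        ,   1.        ]]), 'position': array([-0.02416183, -0.64638417,  0.80615936]), 'attitude': array([ 0.8392878 ,  0.40114483, -0.15809748, -0.33118575])}
top {'mtx': array([[458.10382997,   0.        , 283.80931782],
       [  0.        , 458.10382997, 212.84643635],
       [  0.        ,   0.        ,   1.        ]]), 'position': array([ 0.23397464, -0.00255394,  1.5338262 ]), 'attitude': array([-0.68976779, -0.08471595,  0.08418806,  0.71411202])}
wrist {'mtx': array([[325.1922621 ,   0.        , 278.60816195],
       [  0.        , 325.1922621 , 216.13810345],
       [  0.        ,   0.        ,   1.        ]]), 'position': array([0.14632494, 0.53341989, 0.37303209]), 'attitude': array([ 0.82525304, -0.12201406, -0.07969265,  0.54563638])}
```

View pics/side0.png

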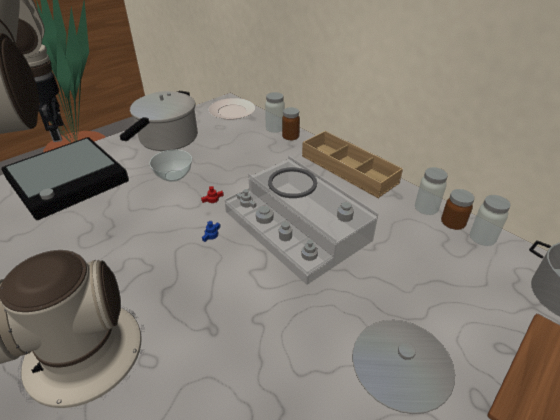

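View pics/top0.png

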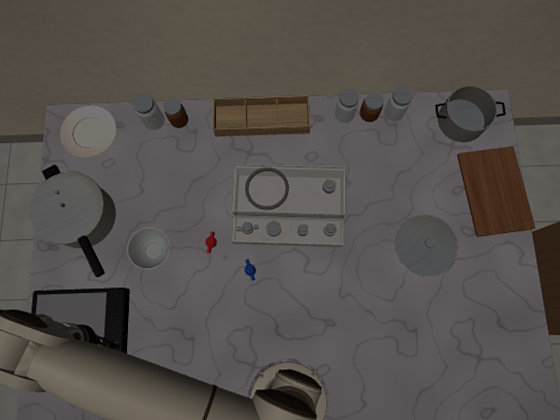

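View pics/wrist0.png

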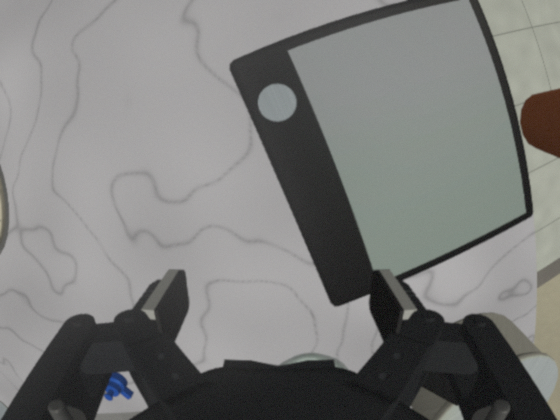

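```bash
python3 - <<'E'
import cv2
a=cv2.imread("pics/top0.png")[205:255,225:350]; b=cv2.imread("pics/side0.png")[180:275,220:345]
cv2.imwrite("pics/c_top.png",cv2.resize(a,None,fx=6,fy=6,interpolation=cv2.INTER_CUBIC))
cv2.imwrite("pics/c_side.png",cv2.resize(b,None,fx=6,fy=6,interpolation=cv2.INTER_CUBIC))
E
```

```text
(no output)
```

View pics/c_top.png

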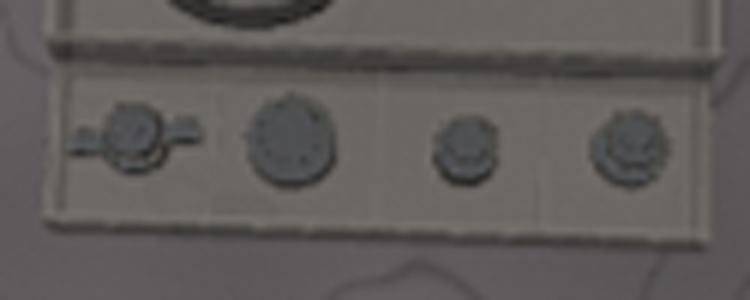

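View pics/c_side.png

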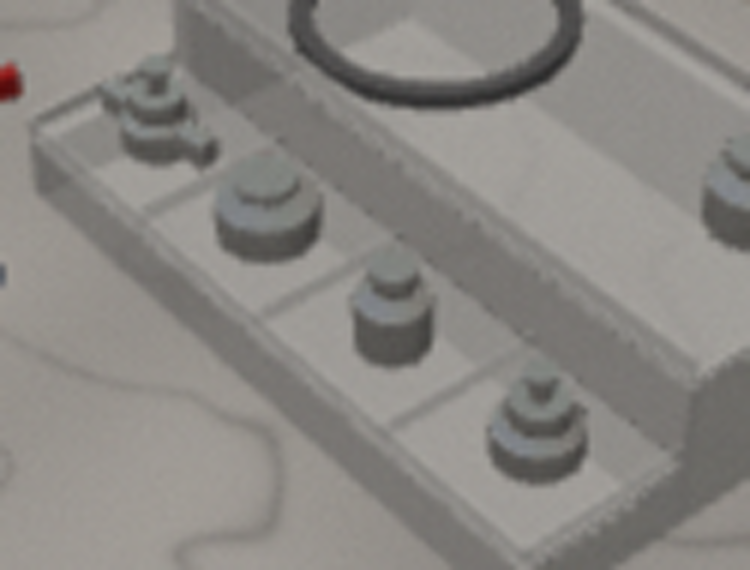

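Candidates on the front tier: the leftmost (top 247,228; side 246,196), the squat weight (273,229), the tall weight (302,230) and the round valve (330,230). There are also blue and red winged decoys off the organiser. Only the leftmost is grey with two side wings and a pin, so it is the one to test. Next I'll triangulate its cap.

```bash
cat > h.py <<'E'
import numpy as np
from plant import *
from scipy.spatial.transform import Rotation as R
def rot(q): return R.from_quat([q[1],q[2],q[3],q[0]]).as_matrix()
def ray(n,u,v,ci=None):
    ci=ci or camera_info(n); K=ci['mtx']; a=(u-K[0,2])/K[0,0]; b=(v-K[1,2])/K[1,1]
    if n=="wrist":
        r=np.hypot(a,b); s=np.sin(r)/r if r>1e-9 else 1; d=np.array([a*s,-b*s,-np.cos(r)])
    else: d=np.array([a,-b,-1.])
    d=rot(ci['attitude'])@d
    return ci['position'],d/np.linalg.norm(d)
def atz(n,u,v,z,ci=None):
    p,d=ray(n,u,v,ci); return p+d*(z-p[2])/d[2]
def proj(n,X,ci=None):
    ci=ci or camera_info(n); K=ci['mtx']; c=rot(ci['attitude']).T@(np.array(X)-ci['position'])
    x,y,z=c[0],-c[1],-c[2]
    if n=="wrist":
        r=np.hypot(x,y); t=np.arctan2(r,z); x,y,z=x/r*t,y/r*t,1
    return np.array([K[0,0]*x/z+K[0,2],K[1,1]*y/z+K[1,2]])
E
python3 - <<'E'
from h import *
f=lambda x,o:(x+.5)/6-.5+o
us,vs=f(156,220),f(66,180); ut,vt=f(135,225),f(126,205)
print(us,vs,ut,vt)
print(atz("side",us,vs,.088),atz("top",ut,vt,.088))
# organiser corners, wings
for n,u,v,z in(("top",f(80,225),f(143,205),.06),("top",f(185,225),f(130,205),.06),("top",f(45,225),f(225,205),.04),("top",f(706,225),f(243,205),.04),("top",f(632,225),f(130,205),.088)):
    print(atz(n,u,v,z))
o=observe();print(rot(o['ee_rot']))
E
```

```text
245.58333333333334 190.58333333333334 247.08333333333334 225.58333333333334
[0.54745286 0.11292088 0.088     ] [0.54877972 0.11235798 0.088     ]
[0.54641475 0.14484325 0.06      ]
[0.55167078 0.08721253 0.06      ]
[0.50518068 0.16660915 0.04      ]
[ 0.48244453 -0.19662115  0.04      ]
[ 0.53719615 -0.15462056  0.088     ]
[[ 3.91045075e-01  9.20371440e-01 -4.03139015e-04]
 [ 9.20370911e-01 -3.91045282e-01 -9.86956230e-04]
 [-1.06601194e-03  1.49069504e-05 -9.99999432e-01]]
```

>>> play_rows(steps="-0.386 0.767 0 0 0 0 1; -0.386 0.767 0 0 0 0 1; -0.386 0.767 0 0 0 0 1; -0.386 0.767 0 0 0 0 1; -0.386 0.767 0 0 0 0 1; -0.386 0.767 0 0 0 0 1; -0.386 0.767 0 0 0 0 1; -0.386 0.767 0 0 0 0 1; -0.386 0.767 0 0 0 0 1; -0.386 0.767 0 0 0 0 1")

```text
t: 0.98
tool_pos: [0.381, 0.3102, 0.2307]
ee_rot: [0.0, 0.834, 0.552, -0.001]
ft_force: [-0.2, -0.1, 0.3]
gripper_width: 0.0002
```

```bash
python3 - <<'E'
from h import *
o=observe();r=rot(o['ee_rot']);print(o['t'],o['tool_pos'],o['gripper_width'],o['ft_force'],r)
print(r.T@(np.array([.548,.1127,.15])-o['tool_pos'])/.3)
E
```

```text
0.9833 [0.3809701  0.31015301 0.23073296] 0.00015690496574297694 [-0.18132984 -0.13905584  0.28400179] [[ 3.90478045e-01  9.20611925e-01 -7.61154105e-04]
 [ 9.20611572e-01 -3.90478624e-01 -8.82112136e-04]
 [-1.10929736e-03 -3.56281855e-04 -9.99999321e-01]]
[-0.38822153  0.76966554  0.26926647]
```

>>> play_rows(steps="-0.388 0.77 0.27 0 0 0 1; -0.388 0.77 0.27 0 0 0 1; -0.388 0.77 0.27 0 0 0 1; -0.388 0.77 0.27 0 0 0 1; -0.388 0.77 0.27 0 0 0 1; -0.388 0.77 0.27 0 0 0 1; -0.388 0.77 0.27 0 0 0 1; -0.388 0.77 0.27 0 0 0 1; -0.388 0.77 0.27 0 0 0 1; -0.388 0.77 0.27 0 0 0 1; -0.388 0.77 0.27 0 0 0 1")

```text
t: 1.9
tool_pos: [0.5477, 0.1144, 0.1504]
ee_rot: [0.0, 0.833, 0.553, -0.0]
ft_force: [0.5, 0.2, -0.1]
gripper_width: 0.0
```

```bash
python3 - <<'E'
from h import *
import cv2
o=observe();r=rot(o['ee_rot']);print(o['t'],o['tool_pos'],o['ft_force'],r)
ci=camera_info("wrist");im=snapshot("wrist")[:,:,::-1].copy()
print(ci['position'],proj("wrist",[.548,.1127,.088],ci),proj("wrist",o['tool_pos'],ci))
cv2.imwrite("pics/w1.png",im)
s=snapshot("side")[:,:,::-1]; cv2.imwrite("pics/s1.png",cv2.resize(s[120:240,170:310],None,fx=5,fy=5,interpolation=cv2.INTER_CUBIC))
print(proj("side",o['tool_pos']),proj("side",[.548,.1127,.088]))
print(r.T@(np.array([.548,.1127,.095])-o['tool_pos'])/.3)
E
```

```text
1.9 [0.54766347 0.11438653 0.15041177] [ 0.49983949  0.21772062 -0.10888212] [[ 3.88418434e-01  9.21483098e-01 -1.39828489e-04]
 [ 9.21482954e-01 -3.88418453e-01 -5.19724169e-04]
 [-5.33229002e-04  7.30208790e-05 -9.99999855e-01]]
[0.4788417  0.14152672 0.29276119] [279.44411732 235.07228072] [282.52719697 276.82196141]
[244.1121866  172.52361351] [245.77889376 190.53879393]
[-0.00464616  0.00320379  0.18470862]
```

View pics/w1.png

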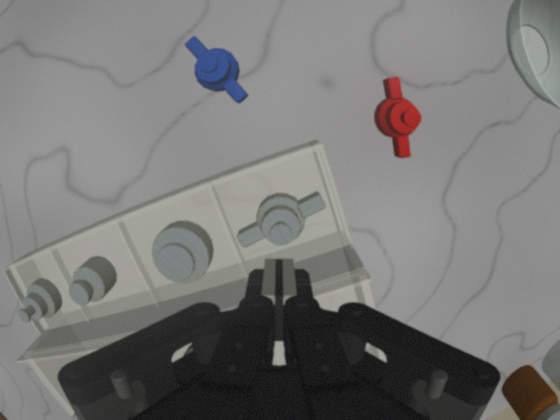

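View pics/s1.png

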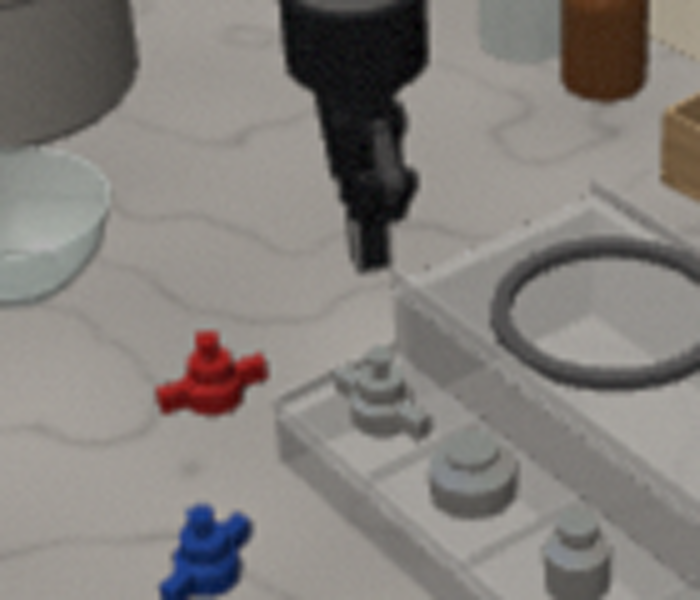

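```bash
python3 - <<'E'
import cv2
a=cv2.imread("pics/w1.png")[180:285,220:340]
cv2.imwrite("pics/c_w1.png",cv2.resize(a,None,fx=5.5,fy=5.5,interpolation=cv2.INTER_CUBIC))
E
```

```text
(no output)
```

View pics/c_w1.png

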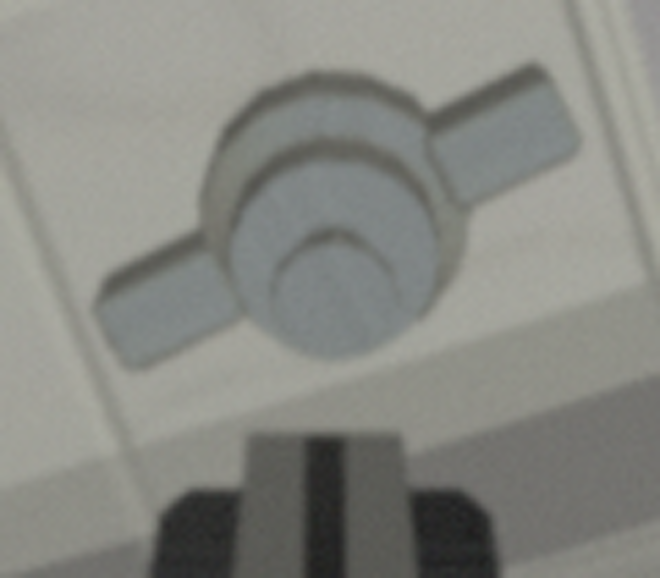

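```bash
python3 - <<'E'
from h import *
o=observe();r=rot(o['ee_rot']);print(o['t'],o['tool_pos'],o['ft_force'])
p=atz("wrist",281.2,234.5,.088);print(p)
t=np.array([.548,.1125,.093]); print(r.T@(t-o['tool_pos'])/.3)
E
```

```text
2.0 [0.5477355  0.1141085  0.15042149] [0.36409737 1.20670578 0.23183121]
[0.5482282  0.11363316 0.088     ]
[-0.00450474  0.0028446   0.19140793]
```

All three cameras agree on the pin within about 1.5 mm, at (0.548, 0.113, 0.088). I'll go down to just above it.

>>> play_rows(steps="-0.003 0.003 0.08 0 0 0 1; -0.003 0.003 0.14 0 0 0 1; -0.003 0.003 0.18 0 0 0 1; -0.003 0.003 0.187 0 0 0 1; -0.003 0.003 0.187 0 0 0 1; -0.003 0.003 0.187 0 0 0 1")

```text
t: 2.5
tool_pos: [0.5485, 0.1132, 0.0953]
ee_rot: [0.0, 0.833, 0.553, 0.0]
ft_force: [-0.5, 0.2, 0.7]
gripper_width: 0.0002
```

```bash
python3 - <<'E'
from h import *
import cv2
o=observe();print(o['t'],o['tool_pos'],o['ft_force'],rot(o['ee_rot'])[:,2])
im=snapshot("wrist")[:,:,::-1]
cv2.imwrite("pics/w2.png",cv2.resize(im[180:300,200:360],None,fx=5,fy=5,interpolation=cv2.INTER_CUBIC))
s=snapshot("side")[:,:,::-1]; cv2.imwrite("pics/s2.png",cv2.resize(s[160:230,210:290],None,fx=8,fy=8,interpolation=cv2.INTER_CUBIC))
for i in range(3): print(observe()['ft_force'])
E
```

```text
2.5 [0.54849052 0.11318764 0.09534782] [-0.48163542  0.23294568  0.72755448] [ 1.11536739e-03 -3.54928630e-04 -9.99999315e-01]
[0.72561421 0.08688068 0.99301884]
[0.72561421 0.08688068 0.99301884]
[0.72561421 0.08688068 0.99301884]
```

View pics/w2.png

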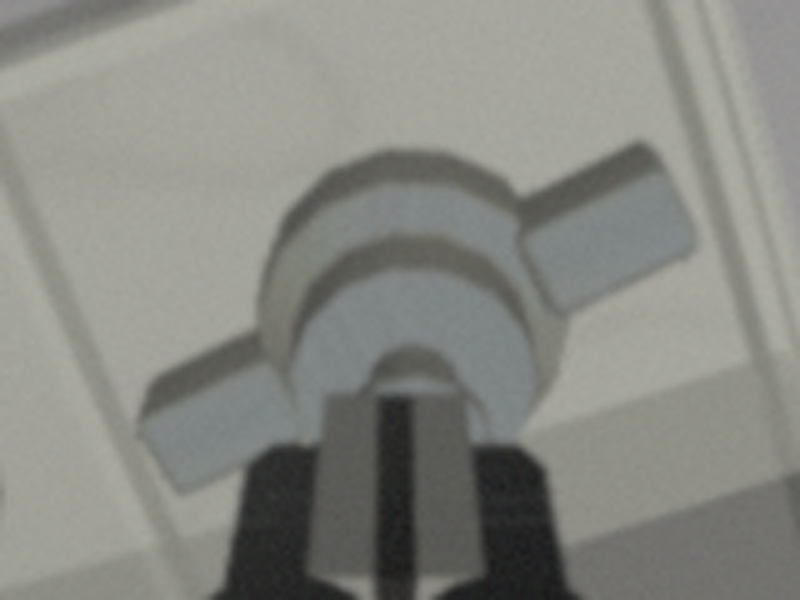

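View pics/s2.png

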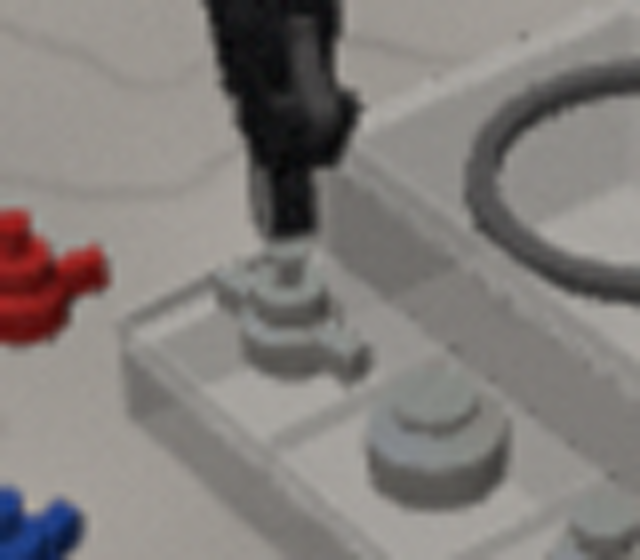

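The fingertips are centred about 7 mm above the cap. I'll press down in small steps.

>>> play_rows(steps="0 0 0.01 0 0 0 1; 0 0 0.02 0 0 0 1; 0 0 0.027 0 0 0 1; 0 0 0.033 0 0 0 1; 0 0 0.038 0 0 0 1; 0 0 0.041 0 0 0 1; 0 0 0.041 0 0 0 1; 0 0 0.041 0 0 0 1")

```text
t: 3.27
tool_pos: [0.549, 0.1131, 0.0836]
ee_rot: [0.001, 0.833, 0.553, 0.001]
ft_force: [1.5, -0.1, 2.8]
gripper_width: -0.0004
```

```bash
python3 - <<'E'
from h import *
import cv2
F=[]
for i in range(3):
    o=observe();F.append(o['ft_force']); s=snapshot("side")[:,:,::-1]
print(o['t'],o['tool_pos'],F)
cv2.imwrite("pics/s3.png",cv2.resize(s[160:230,210:290],None,fx=8,fy=8,interpolation=cv2.INTER_CUBIC))
E
```

```text
3.3667 [0.54900392 0.11309961 0.08358856] [array([ 1.45034381, -0.08029712,  2.8408473 ]), array([1.42006632, 0.71506756, 2.28126515]), array([ 0.99548347, -0.28566246,  2.46756707])]
```

View pics/s3.png

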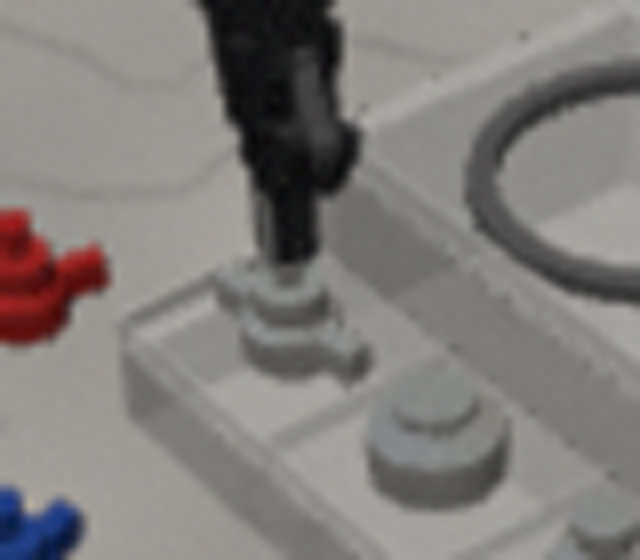

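>>> play_rows(steps="0 0 0.006 0 0 0 1; 0 0 0.012 0 0 0 1; 0 0 0.014 0 0 0 1; 0 0 0.014 0 0 0 1; 0 0 0.014 0 0 0 1")

```text
t: 3.83
tool_pos: [0.549, 0.1131, 0.0795]
ee_rot: [0.001, 0.833, 0.553, 0.001]
ft_force: [0.4, -0.4, 4.2]
gripper_width: -0.0004
```

```bash
python3 - <<'E'
from h import *
import cv2
F=[]
for i in range(4):
    o=observe();F.append(o['ft_force']); s=snapshot("side")[:,:,::-1]
print(o['t'],o['tool_pos'],np.mean(F,0),F)
cv2.imwrite("pics/s4.png",cv2.resize(s[160:230,210:290],None,fx=8,fy=8,interpolation=cv2.INTER_CUBIC))
E
```

```text
3.9833 [0.54903853 0.11311137 0.07947913] [0.30331285 0.03081897 4.27147696] [array([ 0.3788078 , -0.43613776,  4.16727026]), array([-0.22395133,  0.00546113,  3.94136151]), array([0.13436145, 0.83818386, 4.61951124]), array([ 0.92403349, -0.28423135,  4.35776482])]
```

View pics/s4.png

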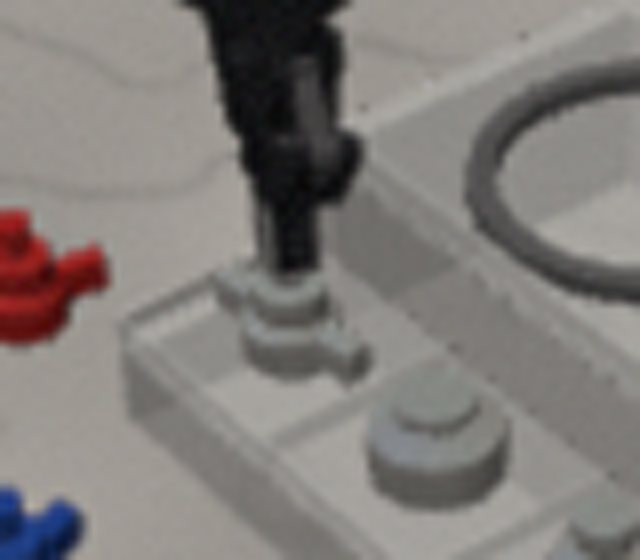

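The wrist reads 4.3 N at z 0.0795, which means about 8 mm pressed. I'll hold it there.

>>> play_rows(steps="0 0 0 0 0 0 1; 0 0 0 0 0 0 1; 0 0 0 0 0 0 1; 0 0 0 0 0 0 1; 0 0 0 0 0 0 1; 0 0 0 0 0 0 1; 0 0 0 0 0 0 1; 0 0 0 0 0 0 1; 0 0 0 0 0 0 1")

```text
t: 4.78
tool_pos: [0.5491, 0.1131, 0.0795]
ee_rot: [0.001, 0.833, 0.553, 0.001]
ft_force: [0.1, 0.3, 4.3]
gripper_width: 0.0002
```

>>> play_rows(steps="0 0 -0.01 0 0 0 1; 0 0 -0.02 0 0 0 1; 0 0 -0.03 0 0 0 1; 0 0 -0.04 0 0 0 1; 0 0 -0.08 0 0 0 1; 0 0 -0.15 0 0 0 1; 0 0 -0.25 0 0 0 1; 0 0 -0.35 0 0 0 1; 0 0 -0.45 0 0 0 1; 0 0 -0.5 0 0 0 1; 0 0 -0.5 0 0 0 1; 0 0 -0.5 0 0 0 1")

```text
t: 5.78
tool_pos: [0.5489, 0.1132, 0.2306]
ee_rot: [0.001, 0.833, 0.553, 0.002]
ft_force: [0.9, 0.6, 0.0]
gripper_width: 0.0
```

```bash
python3 - <<'E'
from h import *
import cv2
o=observe(); print(o['t'],o['tool_pos'],o['ft_force'])
s=snapshot("side")[:,:,::-1]; w=snapshot("wrist")[:,:,::-1]
cv2.imwrite("pics/s5.png",cv2.resize(s[160:230,210:290],None,fx=8,fy=8,interpolation=cv2.INTER_CUBIC))
cv2.imwrite("pics/w5.png",w)
a=cv2.imread("pics/side0.png"); d=np.abs(s.astype(int)-a).max(2)[185:275,225:345]; print(d.max(),(d>40).sum())
E
```

```text
5.7833 [0.54893965 0.11318621 0.23062312] [0.94699941 0.62042949 0.00670742]
10 0
```

View pics/s5.png

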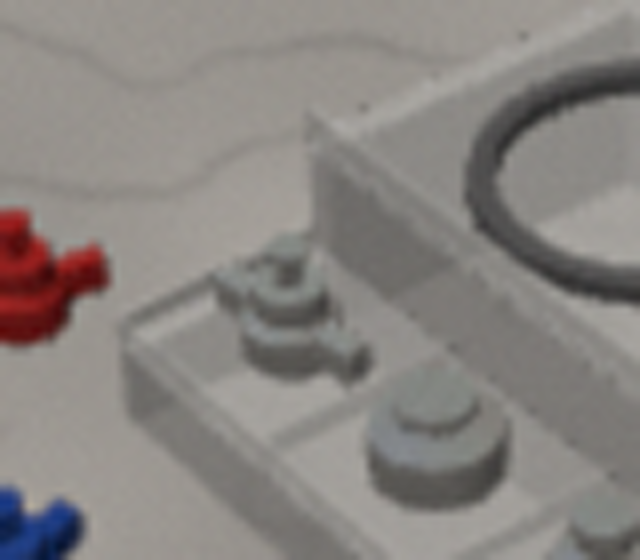

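View pics/w5.png

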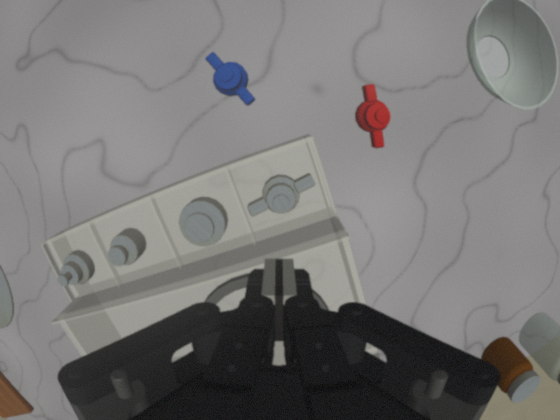

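The pin is back up, and the organiser area of the side view matches the starting picture. The hand is 14 cm above the pin.

```bash
python3 -c "
from plant import *
print(finish_job())"
```

```text
the job is handed in; nothing more can be done
None
```

The winged valve is not stuck: its pin went down about 8 mm of its 10 mm travel and sprang back fully. It was the grey valve in the leftmost front place.

- **Press:** I pressed with closed fingertips at 4.3 N and held for about 1.2 s. The depth comes from the fingertip height (z = 79.5 mm against a pin top of about 88 mm) and agrees with the spring force.
- **Release:** The hand is now about 14 cm above the pin, at z = 0.231. The vertical wrist force is back to about 0 N; the sideways readings stayed below 1 N, about their usual noise.
- **Checks afterwards:** The side camera shows the pin up. The organiser area around the front-tier parts matches the picture from before the test, so the valve and its neighbours did not shift.
- **Disagreement:** The three cameras placed the pin within about 1.5 mm of each other, and no check failed. The job took about 6 s.

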